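Square the base boards, then present the heavier gift carton

ROBOT

A 7-joint arm with a two-finger parallel gripper is mounted at the origin on the work surface. World frame = base frame: x ahead of the robot, y to its left, z up, the work surface at z = 0. Lengths are in m, angles in rad, forces in N, time in s.
With the tool pointing down it reaches from about 0.4 to 0.875 m from the base axis. Payload 19.3 kg.
Tool frame: the origin (TCP) lies at the very end of the fingers, on their centre line; the grasp point (between the pads) lies 19 mm behind it; z points along the fingers, y is the line along which they close (so a half turn about z gives the same grasp; the last joint's range is limited). The gripper opens to 85 mm and grips with 20 to 120 N. Pads are 22 mm wide; open, the fingers measure 114 mm over their backs; the gripper's body (76 mm by 85 mm) begins 54 mm behind the grasp point. The pads swing forward as they close: fully open they stand 13 mm farther back than shut.
Start: joints at [1.26, 0.521, -0.036, 1.599, 0.021, 1.021, -0.113], TCP at [0.149, -0.607, 0.231] pointing down, gripper open.
Joint ranges: [-2.91, 2.91], [-0.3, 2.13], [-1.5, 1.42], [0.17, 2.43], [-1.26, 4.41], [0.16, 1.93], [-2.52, 2.52]. Speed limits (rad/s): [1.89, 1.89, 2.39, 2.39, 3.01, 3.01, 3.01].

INTERFACE

Orientations are given as [roll, pitch, yaw] about the fixed x, y, z axes, in that order (R = Rz(yaw) Ry(pitch) Rx(roll)).
In Python, from workcell import bot gives the robot as it stands.
- The arm moves only by the shell command python3 -m crank 'ROWS' [FORCE]. ROWS is a JSON object of lists of equal length, an entry for each row: "travel": the shift along the world's x, y, z in cm, a list of three; "turn": the turn, a rotation vector about the world's x, y, z in degrees, a list of three; "gripper": the closure, from 0 (fully open) to 1 (shut). A call has exactly 5 rows; each row is the pose to reach, as a shift and turn from the pose commanded when the call began; what a row does not reach only later rows make up. A row lasts 1/10 s, in which the tool goes at most 50 mm and 8.59 degrees, less where a joint would pass 70% of its speed; a pose out of reach is approached as far as the arm can. A call with a gripper value outside its range is refused whole. The fingers move at their own pace and stop on an object; FORCE is the grip in N (left out, the last holds). Time passes only in rows, so rows that repeat a pose let the fingers close, or fill a call up. It gives the time, the measured TCP pose, the force, the opening and the grip force at its end, in the units of the state.
- bot.observe(): the state, without advancing time (a new reading comes with each control period).
- bot.grab_frame(name): name is "side" or "top"; returns a dict with "pixels" (400x640x3 uint8, red, green, blue), "fx", "fy", "cx", "cy" (pixels), "dist" ([k1, k2, p1, p2, k3] as OpenCV has them; the pictures are not rectified), "extrinsics" (4x4, takes a point from world to camera coordinates). Camera axes: x right, y down, z forward; pixel columns grow to the right and rows downward; lengths in m; the calibration is good to about 2 mm. A picture is of the moment at which its call begins. There is no depth.
- bot.job_done(): hands the job in; it is judged then, once.
The state is a dict: "clock": time; "qpos": joint angles; "qd": joint speeds; "joint_efforts": joint torques, N m; "position": TCP position; "tool_rot": TCP orientation; "force": force on the tool from outside, world axes, zero at the start; "moment": the same for the moment, N m; "grip_width": finger opening in m; "finger_force": force on a finger pad.
Only numpy, scipy, OpenCV 4.12 (cv2) and the standard library are available. Lean on these libraries where they do the work, as an engineer would, in place of code of your own. Each camera call takes 0.05 s, during which the arm holds its last target. There are 200 camera calls.

TASK

Tap the stack of three loose grey base boards square into the corner jig, all edges in line and flush against both fences. Then lift the two look-alike gift cartons in turn clear of the mat, the left one first and set back upright on the mat before the right one is lifted, and feel which is heavier. Finish while holding the heavier carton still and upright in the gripper, about 10 cm above the middle of the squared boards, with the lighter one left standing on the mat and the other things left alone.

Things in the scene. Friction and masses are not known exactly. Their poses are not given: they have to be found in the camera images.
- mat: Dark grey rubber packing mat fixed on the table under the two cartons, 300 x 400 mm, 2 mm thick. Origin: centre of its underside, on the table top (z = 0).
- jig: Fixed aluminium corner jig, two fences 40 mm tall, 12 mm thick, as long as the boards. Origin: on the table, where a squared board's centre lies. Jig x points at the far fence (inner face 60 mm from the origin along +x), jig y at the side fence (inner face 45 mm along +y); z up. The -x and -y sides are open: push from there. The boards lie on a smaller pad 6 mm high and overhang it.
- board1: Smooth grey stiff base board, 120 mm (its x) by 90 mm (its y), 6 mm thick, about 90 g. Origin: centre of its underside. Bottom board of the stack of three, lying on the jig's 6 mm pad, starting 11 to 26 mm short of each fence and turned a little.
- board2: Smooth grey stiff base board, 120 mm (its x) by 90 mm (its y), 6 mm thick, about 90 g. Origin: centre of its underside. Middle board of the stack; starts shifted likewise.
- board3: Smooth grey stiff base board, 120 mm (its x) by 90 mm (its y), 6 mm thick, about 90 g. Origin: centre of its underside. Top board of the stack; starts shifted likewise. The stack's top is 24 mm above the table.
- carton_left: Closed cream carton, 58 x 58 mm, 80 mm tall, paper strip over its lid. Looks like its twin; one of the two (either) weighs 0.5 to 0.7 kg, the other 0.18 to 0.26 kg. Stiff enough for a 40 N grip. Origin: centre of its underside, z up, x and y square to its sides. Starts standing on the mat, on the robot's left (larger y).
- carton_right: Closed cream carton, 58 x 58 mm, 80 mm tall, paper strip over its lid. Looks like its twin; one of the two (either) weighs 0.5 to 0.7 kg, the other 0.18 to 0.26 kg. Stiff enough for a 40 N grip. Origin: centre of its underside, z up, x and y square to its sides. Starts standing on the mat, between the left carton and the jig (smaller y).
- tape_roll: Bystander: clear roll of packing tape lying flat, 90 mm across, 24 mm tall. Origin: on its underside.
- marker: Bystander: marker pen lying down, 130 mm long, 18 mm thick. Origin: on its underside.
- ribbon_spool: Bystander: white ribbon spool standing on its flange, 64 mm across, 40 mm tall. Origin: on its underside.
- small_carton: Bystander: flat cream carton 85 x 55 x 30 mm (not one of the two to be compared). Origin: on its underside.
- cutter: Bystander: grey box cutter lying down, about 150 mm long, 19 mm thick. Origin: on its underside.
There are look-alikes about, which are no part of the job. What is shaped like the board3 but pink is not meant.

How it is judged:
On the way, in this order (a step that is already met when the one before it is completed fails the run):
1. all three boards are square in the jig (x of board1 in the frame of jig between -0.004 and 0.004 m and y of board1 in the frame of jig between -0.004 and 0.004 m and angle between the x axis of each of board1, board2, board3 and the x axis of jig, either way round below 0.05 rad and height (world z) of each of board1, board2, board3 below 0.022 m and angle between each of board1, board2, board3's own z axis and vertical below 0.1 rad and x of board2 in the frame of jig between -0.004 and 0.004 m and y of board2 in the frame of jig between -0.004 and 0.004 m and x of board3 in the frame of jig between -0.004 and 0.004 m and y of board3 in the frame of jig between -0.004 and 0.004 m), for 0.2 s.
2. the left carton is lifted clear, the right one standing (height (world z) of carton_left above 0.03 m and contact force between carton_left and the fingers above 2 N and contact force between carton_left and mat below 0.5 N and height (world z) of carton_right below 0.008 m and angle between carton_right's own z axis and vertical below 0.1 rad), for 0.2 s.
3. the right carton is lifted clear, the left one standing (height (world z) of carton_right above 0.03 m and contact force between carton_right and the fingers above 2 N and contact force between carton_right and mat below 0.5 N and height (world z) of carton_left below 0.008 m and angle between carton_left's own z axis and vertical below 0.1 rad), for 0.2 s.
At the end, for the whole second after the job is handed in: All boards within 4 mm of flush with both fences, 0.05 rad of the jig. Heavier carton in the fingers, still, within 0.2 rad of upright, underside 60 to 200 mm above the table, within 30 mm of the stack's middle. Lighter carton upright on the mat, untouched (all of step 1 and ((height (world z) of carton_left between 0.06 and 0.2 m and horizontal distance between carton_left and jig below 0.03 m and angle between carton_left's own z axis and vertical below 0.2 rad and contact force between carton_left and the fingers above 2 N and linear speed of carton_left below 0.05 m/s and height (world z) of carton_right below 0.008 m and angle between carton_right's own z axis and vertical below 0.1 rad and contact force between carton_right and mat between 0.5 and 3.6 N and contact force between carton_right and the fingers below 0.1 N) or (height (world z) of carton_right between 0.06 and 0.2 m and horizontal distance between carton_right and jig below 0.03 m and angle between carton_right's own z axis and vertical below 0.2 rad and contact force between carton_right and the fingers above 2 N and linear speed of carton_right below 0.05 m/s and height (world z) of carton_left below 0.008 m and angle between carton_left's own z axis and vertical below 0.1 rad and contact force between carton_left and mat between 0.5 and 3.6 N and contact force between carton_left and the fingers below 0.1 N))); the arm keeps its last pose, push and grip.
It fails at once if a bystander is moved by more than 40 mm (distance of any of tape_roll, marker, ribbon_spool, small_carton, cutter from where it was at the start of the episode above 0.04 m).
It fails at once if a carton is tipped over (angle between any of carton_left, carton_right's own z axis and vertical above 0.7 rad).
It also fails if it takes over 72 s, if anything falls off the work surface, if the arm or the gripper's body presses on something with over 40 N, if the wrist force passes 120 N, or if a joint passes its speed limit or range.

## Working session

There is one attempt and no reset: what is moved stays moved. The work goes in short steps, Python scripts to look and compute and a shell command to move; the robot and the scene stay as the last step left them, time stands still between calls to the robot, and variables do not carry over. Pictures are saved under pics/ and viewed, at most 10 in all, crops included, and the job is handed in when it is done.

```bash
mkdir -p pics; ls
python3 - <<'E'
from workcell import bot
import cv2,pickle
d={}
for n in("top","side"):
    f=bot.grab_frame(n); d[n]=f; cv2.imwrite(f"pics/{n}0.png",f["pixels"][:,:,::-1])
    print(n,f["fx"],f["fy"],f["cx"],f["cy"],f["dist"],f["extrinsics"])
pickle.dump(d,open("f0.pkl","wb"))
print(bot.observe())
E
```

```text
pics
top 498.3148984365134 498.3148984365134 323.23971334276985 198.83431553297444 [-0.12828189  0.          0.          0.          0.        ] [[ 0.01400294 -0.99981685  0.01304522 -0.04756166]
 [-0.98265984 -0.01617268 -0.18471083  0.54298404]
 [ 0.18488798 -0.01023252 -0.98270633  1.23313457]
 [ 0.          0.          0.          1.        ]]
side 383.3464621438258 383.3464621438258 325.8541819310611 193.72584986567347 [-0.07967724  0.          0.          0.          0.        ] [[ 0.94688292 -0.32121209  0.01534719 -0.53133049]
 [-0.23954355 -0.73636926 -0.63275525  0.13289481]
 [ 0.21454984  0.59546881 -0.77419976  0.90547269]
 [ 0.          0.          0.          1.        ]]
{'clock': 0.1, 'qpos': array([ 1.25981039,  0.52192623, -0.0363058 ,  1.59988122,  0.02121379,
        1.02108238, -0.11279914]), 'qd': array([ 2.26648862e-04, -2.34992334e-03, -1.89825611e-03, -9.81582679e-04,
       -6.24551437e-04, -5.72650709e-05,  2.07495100e-04]), 'joint_efforts': array([ 2.55238534e-03, -9.28507090e+01,  1.98338673e+00, -3.70530045e+01,
        1.80849078e-02,  5.42340611e-03, -7.22978234e-05]), 'position': array([ 0.14893487, -0.60673067,  0.23082608]), 'tool_rot': array([-3.14068450e+00,  8.34145782e-05,  2.40763049e-01]), 'force': array([-0.24042211,  0.51439201, -0.01868487]), 'moment': array([-0.02946278,  0.00664432, -0.04524291]), 'finger_force': 0.0, 'grip_width': 0.08547958783496809}
```

View pics/top0.png

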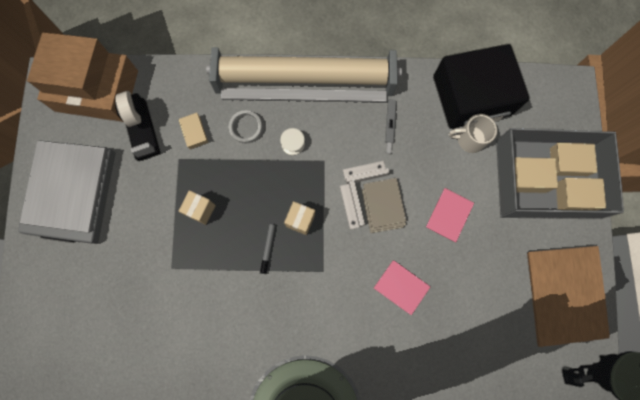

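View pics/side0.png

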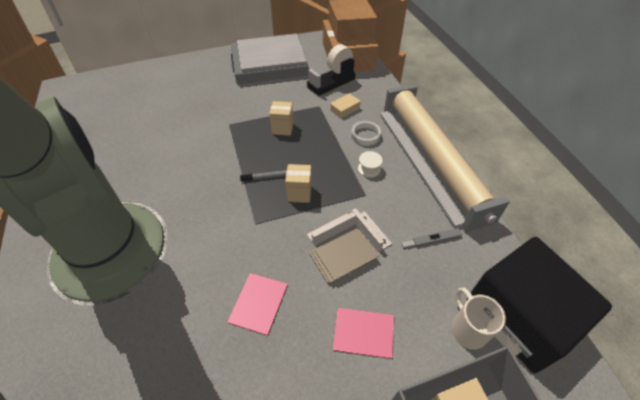

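The top view shows the left carton at (197,207), the right carton at (300,217), and the jig with the grey stack at (375,198). The cutter is at (390,127) and the marker at (268,248), lying near the right carton. The candidates for the boards are the grey stack (382,203) and the pink boards (450,215) and (402,287), which I reject by colour. The candidates for the cartons are the flat one (193,130) and those in the bin (536,175), (576,157), (582,193). I choose the two standing on the mat. Next I'll check them in close crops.

Run:
```python
import pickle,cv2,numpy as np
d=pickle.load(open("f0.pkl","rb"))
def crop(n,x0,y0,w,h,s):
    c=cv2.resize(d[n]["pixels"][y0:y0+h,x0:x0+w,::-1],None,fx=s,fy=s,interpolation=cv2.INTER_CUBIC)
    for i in range(0,w,10): cv2.line(c,(i*s,0),(i*s,6 if i%50 else 14),(0,255,0),1); cv2.putText(c,str(x0+i),(i*s,24),0,.35,(0,255,0),1) if i%20==0 else 0
    for i in range(0,h,10): cv2.line(c,(0,i*s),(6,i*s),(0,255,0),1); cv2.putText(c,str(y0+i),(8,i*s+4),0,.35,(0,255,0),1)
    return c
a=crop("top",335,155,80,80,7); cv2.imwrite("pics/c1.png",a)
a=crop("side",300,200,100,85,7); cv2.imwrite("pics/c2.png",a)
a=np.hstack([crop("top",175,185,45,45,8),crop("top",280,195,45,45,8)])
b=np.hstack([crop("side",262,90,45,45,5),crop("side",280,160,45,45,5)])
b=cv2.copyMakeBorder(b,0,0,0,a.shape[1]-b.shape[1],0)
cv2.imwrite("pics/c3.png",np.vstack([a,b]))
```

```text
(no output)
```

View pics/c1.png

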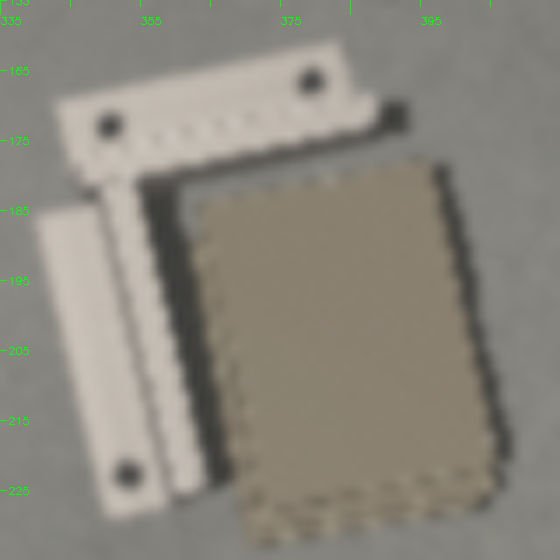

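View pics/c2.png

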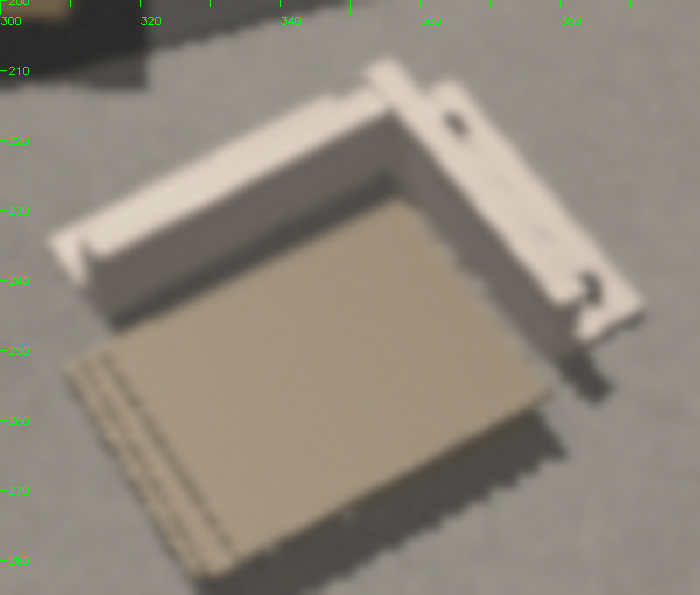

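View pics/c3.png

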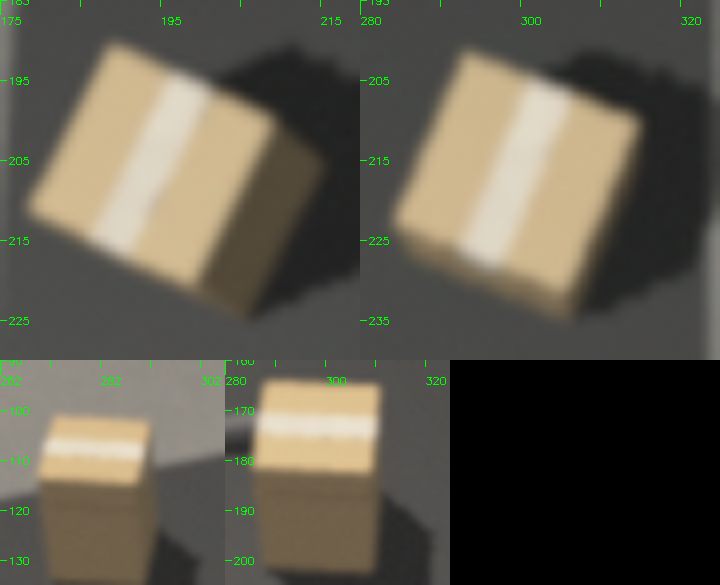

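Crops. The boards are grey-brown. In the top view the inner fence corner is at about (354.5,181), the fence ends at (389.3,170.7) and (364.3,225), and the top-board corners at (363.6,183.6), (397.9,178.6), (406.4,221.4) and (370,225.7). In the side view the corner is at (355.7,215.4). The carton lids are clear in both views. Next I triangulate.

```bash
cat > g.py <<'E'
import numpy as np,cv2,pickle
d=pickle.load(open("f0.pkl","rb"))
def KD(n):
    f=d[n]; return np.array([[f["fx"],0,f["cx"]],[0,f["fy"],f["cy"]],[0,0,1.]]),np.array(f["dist"]),np.array(f["extrinsics"])
def und(n,p):
    K,D,E=KD(n); return cv2.undistortPoints(np.array(p,float).reshape(-1,1,2),K,D).reshape(-1,2)
def tri(pt,ps):
    X=cv2.triangulatePoints(KD("top")[2][:3],KD("side")[2][:3],und("top",pt).T,und("side",ps).T); return (X[:3]/X[3]).T
def onz(n,p,z):
    E=KD(n)[2]; u=und(n,p); r=np.c_[u,np.ones(len(u))]@E[:3,:3]; c=-E[:3,:3].T@E[:3,3]
    return c+r*((z-c[2])/r[:,2:])
def proj(n,X):
    K,D,E=KD(n); return cv2.projectPoints(np.array(X,float),cv2.Rodrigues(E[:3,:3])[0],E[:3,3],K,D)[0].reshape(-1,2)
E
python3 - <<'E'
from g import *
np.set_printoptions(precision=4,suppress=True)
S={"jig corner,farend,sideend":([(354.5,181),(389.3,170.7),(364.3,225)],[(355.7,215.4),(380,242.9),(313.6,236.9)],.04),
"board fl fr nr nl":([(363.6,183.6),(397.9,178.6),(406.4,221.4),(370,225.7)],[(357.9,228.6),(378.3,256.1),(333.6,280),(315,249.7)],.024),
"L":([(189.1,190.4),(209.4,200),(199.6,221),(178.5,210.9)],[(292,102.4),(289.6,115),(269.6,113.4),(272.4,101.4)],.082),
"R":([(293.5,201.3),(315,210.3),(306.3,231.6),(284.1,222.5)],[(311,165),(309.4,182.8),(286,181.6),(287.4,164.2)],.082)}
for k,(a,b,z) in S.items():
    X=tri(a,b); print(k);print(np.c_[X,onz("top",a,z)[:,:2],onz("side",b,z)[:,:2]]); print(" mean",X.mean(0),onz("top",a,z).mean(0),onz("side",b,z).mean(0))
    P=(onz("top",a,z)+onz("side",b,z))/2
    for i in range(len(a)-1): v=P[i+1]-P[i]; print("  edge",np.linalg.norm(v),np.degrees(np.arctan2(v[1],v[0])))
    if len(a)==4: v=P[0]-P[3]; print("  edge",np.linalg.norm(v),np.degrees(np.arctan2(v[1],v[0])))
E
```

```text
jig corner,farend,sideend
[[ 0.5951 -0.1207  0.0417  0.5946 -0.1207  0.5966 -0.1195]
 [ 0.6217 -0.2119  0.0431  0.6241 -0.2127  0.6212 -0.2102]
 [ 0.4798 -0.1464  0.0397  0.4788 -0.1463  0.4807 -0.1466]]
 mean [ 0.5655 -0.1596  0.0415] [ 0.5658 -0.1599  0.04  ] [ 0.5662 -0.1588  0.04  ]
  edge 0.09526080664871249 -73.48530023265315
  edge 0.1570237605410925 155.55076528650363
board fl fr nr nl
[[ 0.5926 -0.1463  0.0221  0.5916 -0.146   0.5926 -0.1475]
 [ 0.6058 -0.2367  0.0313  0.6069 -0.2378  0.6091 -0.2332]
 [ 0.4914 -0.2583  0.0259  0.492  -0.2587  0.4914 -0.2575]
 [ 0.4797 -0.164   0.0113  0.4793 -0.1627  0.4761 -0.1712]]
 mean [ 0.5424 -0.2013  0.0226] [ 0.5424 -0.2013  0.024 ] [ 0.5423 -0.2023  0.024 ]
  edge 0.09013231881344616 -79.84810979629113
  edge 0.11844392644204457 -168.99169032320904
  edge 0.09219348404289822 98.73722436027934
  edge 0.11615491320787197 10.022303381575966
L
[[0.5547 0.3019 0.0806 0.554  0.3015 0.5548 0.3002]
 [0.5319 0.2486 0.0793 0.5301 0.248  0.5325 0.2455]
 [0.4777 0.2698 0.0824 0.4762 0.2699 0.4793 0.2705]
 [0.501  0.326  0.0798 0.5009 0.3253 0.5002 0.323 ]]
 mean [0.5163 0.2866 0.0805] [0.5153 0.2862 0.082 ] [0.5167 0.2848 0.082 ]
  edge 0.058825095431514325 -113.09205227538219
  edge 0.058461784013651326 156.38634728746328
  edge 0.0586214133147707 67.11588446084922
  edge 0.05867302631310867 -23.41249124765593
R
[[ 0.531   0.0355  0.0831  0.5303  0.0356  0.5321  0.0365]
 [ 0.5096 -0.0189  0.0809  0.5083 -0.0188  0.5105 -0.0197]
 [ 0.4557  0.0019  0.0818  0.4543  0.0019  0.457   0.0018]
 [ 0.4759  0.0577  0.0821  0.4762  0.0577  0.4756  0.0578]]
 mean [0.493 0.019 0.082] [0.4923 0.0191 0.082 ] [0.4938 0.0191 0.082 ]
  edge 0.05939995030045263 -111.54191510655714
  edge 0.05772771505539462 158.5663054787121
  edge 0.05940992306554832 70.06682183650724
  edge 0.059395616547630765 -21.423764842354252
```

Measurements agree with the text: lids at 0.081 to 0.082 (2 + 80 mm), fence tops at 0.041, stack top at 0.023.

| Item | Position (x, y) | Yaw |
|---|---|---|
| Left carton | (0.516, 0.2855) | −23.2° |
| Right carton | (0.493, 0.019) | −20.8° |
| Jig origin | about (0.548, −0.1785) | about 14° |

I'll push jig +y first, with the gripper open and its closing axis along jig x (tool yaw about 104°).

```bash
python3 -m crank '{"travel":[[3,2.4,3],[6,4.8,5],[9,7.2,5],[12,9.6,5],[14,11.3,5]],"turn":[[0,0,6],[0,0,12],[0,0,18],[0,0,24],[0,0,30]],"gripper":[0,0,0,0,0]}' 40
python3 -m crank '{"travel":[[3,2.4,0],[6,4.8,0],[9,7.2,0],[12,9.6,0],[14,11.3,0]],"turn":[[0,0,6],[0,0,12],[0,0,18],[0,0,24],[0,0,30]],"gripper":[0,0,0,0,0]}'
python3 -m crank '{"travel":[[3,2.4,0],[6,4.8,-2],[9,7.2,-5],[12,9.6,-8],[14.2,11.2,-10]],"turn":[[0,0,6],[0,0,12],[0,0,18],[0,0,24],[0,0,30]],"gripper":[0,0,0,0,0]}'
python3 - <<'E'
from workcell import bot
import numpy as np
s=bot.observe(); print(s["position"],np.degrees(s["tool_rot"]),s["qpos"],s["force"],s["clock"])
E
```

```text
clock: 0.6
position: [0.2911, -0.492, 0.2813]
tool_rot: [-3.142, -0.001, 0.771]
force: [0.5, -1.2, -0.8]
grip_width: 0.0855
finger_force: 0.0
clock: 1.1
position: [0.4309, -0.3788, 0.2812]
tool_rot: [3.142, -0.001, 1.294]
force: [1.3, -0.6, -0.2]
grip_width: 0.0856
finger_force: 0.0
clock: 1.6
position: [0.572, -0.2664, 0.179]
tool_rot: [-3.141, -0.002, 1.818]
force: [0.2, -0.5, 0.2]
grip_width: 0.0853
finger_force: 0.0
[ 0.57202929 -0.26640016  0.17901641] [-1.79945820e+02 -1.08802347e-01  1.04145782e+02] [ 0.65633286  0.62471691 -0.4764825   1.6135257   0.32623966  0.98525681
  0.32140528] [ 0.24190322 -0.5491198   0.15856035] 1.6
```

```bash
python3 -m crank '{"travel":[[0,0,-4],[0,0,-8],[0,0,-12],[0,0,-15.5],[0,0,-16]],"turn":[[0,0,0],[0,0,0],[0,0,0],[0,0,0],[0,0,0]],"gripper":[0,0,0,0,0]}'
python3 -m crank '{"travel":[[0,0,-0.3],[0,0,-0.6],[0,0,-0.9],[0,0,-1.2],[0,0,-1.2]],"turn":[[0,0,0],[0,0,0],[0,0,0],[0,0,0],[0,0,0]],"gripper":[0,0,0,0,0]}'
python3 - <<'E'
from workcell import bot
import cv2
for n in("side","top"):
    c=bot.grab_frame(n)["pixels"]; c=c[190:310,280:430] if n=="side" else c[140:260,330:480]
    cv2.imwrite(f"pics/{n}1.png",cv2.resize(c[:,:,::-1],None,fx=4,fy=4,interpolation=2))
E
```

```text
clock: 2.1
position: [0.5687, -0.2679, 0.0173]
tool_rot: [-3.137, -0.004, 1.812]
force: [-0.5, 0.6, 0.5]
grip_width: 0.0856
finger_force: 0.0
clock: 2.6
position: [0.5711, -0.2691, 0.0096]
tool_rot: [3.141, 0.0, 1.811]
force: [0.3, 0.1, 0.5]
grip_width: 0.0854
finger_force: 0.0
```

View pics/side1.png

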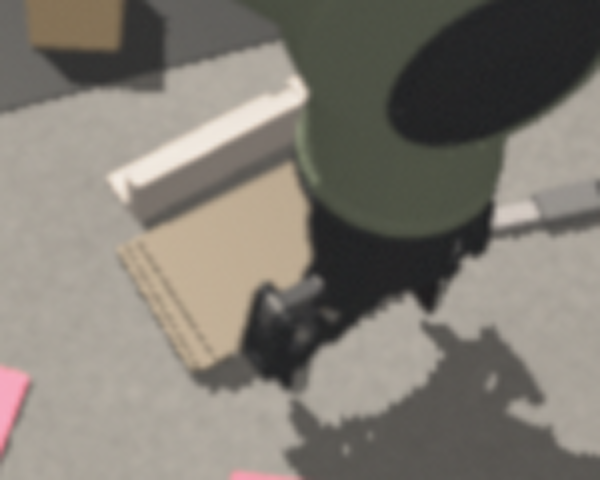

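The side view shows the finger beside the stack's −y edge, at crop (270,340), clear of the boards. Next I lower to find the table.

```bash
python3 -m crank '{"travel":[[0,0,-0.2],[0,0,-0.4],[0,0,-0.6],[0,0,-0.6],[0,0,-0.6]],"turn":[[0,0,0],[0,0,0],[0,0,0],[0,0,0],[0,0,0]],"gripper":[0,0,0,0,0]}'
python3 -m crank '{"travel":[[0,0,-0.2],[0,0,-0.4],[0,0,-0.6],[0,0,-0.6],[0,0,-0.6]],"turn":[[0,0,0],[0,0,0],[0,0,0],[0,0,0],[0,0,0]],"gripper":[0,0,0,0,0]}'
```

```text
clock: 3.2
position: [0.571, -0.2689, 0.0032]
tool_rot: [-3.141, -0.0, 1.812]
force: [0.1, 0.2, -1.0]
grip_width: 0.0852
finger_force: 0.0
clock: 3.7
position: [0.571, -0.269, -0.0028]
tool_rot: [-3.142, -0.0, 1.812]
force: [-0.5, 0.3, 0.2]
grip_width: 0.0856
finger_force: 0.0
```

```bash
python3 -m crank '{"travel":[[0,0,-0.25],[0,0,-0.5],[0,0,-0.5],[-0.1,0.4,-0.5],[-0.2,0.8,-0.5]],"turn":[[0,0,0],[0,0,0],[0,0,0],[0,0,0],[0,0,0]],"gripper":[0,0,0,0,0]}'
python3 -m crank '{"travel":[[-0.1,0.4,0],[-0.2,0.8,0],[-0.3,1.2,0],[-0.4,1.6,0],[-0.5,2.0,0]],"turn":[[0,0,0],[0,0,0],[0,0,0],[0,0,0],[0,0,0]],"gripper":[0,0,0,0,0]}'
```

```text
clock: 4.2
position: [0.5689, -0.2606, -0.0077]
tool_rot: [3.142, -0.0, 1.812]
force: [-0.5, 0.7, 0.1]
grip_width: 0.0851
finger_force: 0.0
clock: 4.7
position: [0.5639, -0.2407, -0.0077]
tool_rot: [-3.142, 0.0, 1.811]
force: [0.1, -0.7, -0.9]
grip_width: 0.0856
finger_force: 0.4
```

```bash
python3 -m crank '{"travel":[[-0.04,0.15,0],[-0.08,0.3,0],[-0.12,0.45,0],[-0.15,0.6,0],[-0.15,0.6,0]],"turn":[[0,0,0],[0,0,0],[0,0,0],[0,0,0],[0,0,0]],"gripper":[0,0,0,0,0]}'
```

```text
clock: 5.2
position: [0.5625, -0.2348, -0.0077]
tool_rot: [-3.142, -0.0, 1.812]
force: [-0.3, -0.7, -0.1]
grip_width: 0.0855
finger_force: 0.0
```

```bash
python3 -m crank '{"travel":[[-0.03,0.1,0],[-0.05,0.2,0],[-0.08,0.3,0],[-0.1,0.4,0],[-0.1,0.4,0]],"turn":[[0,0,0],[0,0,0],[0,0,0],[0,0,0],[0,0,0]],"gripper":[0,0,0,0,0]}'
```

```text
clock: 5.7
position: [0.5619, -0.2318, -0.0075]
tool_rot: [3.141, 0.001, 1.811]
force: [1.2, -5.8, -1.2]
grip_width: 0.0852
finger_force: 2.9
```

```bash
python3 -m crank '{"travel":[[-0.03,0.1,0],[-0.05,0.2,0],[-0.08,0.3,0],[-0.1,0.4,0],[-0.1,0.4,0]],"turn":[[0,0,0],[0,0,0],[0,0,0],[0,0,0],[0,0,0]],"gripper":[0,0,0,0,0]}'
python3 - <<'E'
from workcell import bot
import cv2
for n in("side","top"):
    c=bot.grab_frame(n)["pixels"]; c=c[190:310,280:430] if n=="side" else c[140:260,330:480]
    cv2.imwrite(f"pics/{n}2.png",cv2.resize(c[:,:,::-1],None,fx=4,fy=4,interpolation=2))
E
```

```text
clock: 6.2
position: [0.5621, -0.2311, -0.0067]
tool_rot: [3.139, 0.006, 1.81]
force: [8.8, -22.6, -0.3]
grip_width: 0.0854
finger_force: 11.8
```

View pics/side2.png

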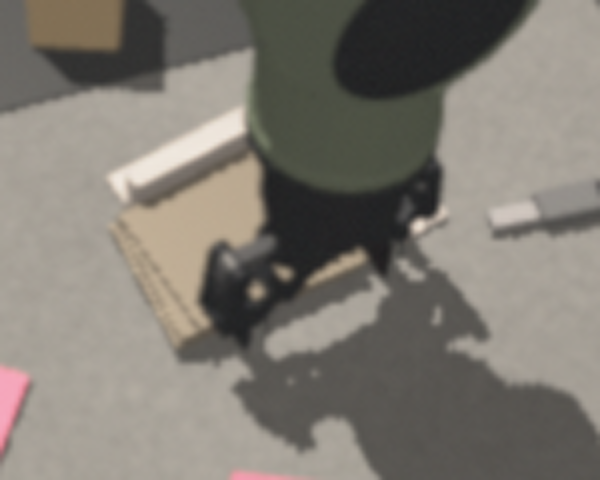

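Hard stop at 22 N, so the stack is pressed against the side fence; the side view shows the finger bearing on the −y edge at crop (225,290). Next: back off, lift, and go to the −x side.

```bash
python3 -m crank '{"travel":[[0.25,-0.9,0],[0.5,-1.9,1],[0.5,-1.9,5],[0.5,-1.9,8],[0.5,-1.9,8]],"turn":[[0,0,0],[0,0,0],[0,0,0],[0,0,-8],[0,0,-16]],"gripper":[0,0,0,0,0.4]}'
python3 -m crank '{"travel":[[-1,0.4,0],[-3,1.1,0],[-6,2.1,0],[-9,3.2,0],[-12,4.2,0]],"turn":[[0,0,-8],[0,0,-16],[0,0,-24],[0,0,-32],[0,0,-40]],"gripper":[0.4,0.4,0.4,0.4,0.4]}'
python3 -m crank '{"travel":[[0,0,0],[0,0,0],[0,0,0],[0,0,0],[0,0,-4]],"turn":[[0,0,-8],[0,0,-16],[0,0,-24],[0,0,-32],[0,0,-34]],"gripper":[0.4,0.4,0.4,0.4,0.4]}'
```

```text
clock: 6.8
position: [0.5674, -0.2468, 0.0768]
tool_rot: [3.136, 0.001, 1.526]
force: [0.9, 0.3, 0.1]
grip_width: 0.0732
finger_force: 0.0
clock: 7.3
position: [0.4445, -0.2035, 0.0729]
tool_rot: [-3.142, -0.001, 0.828]
force: [1.5, -0.4, -1.0]
grip_width: 0.0514
finger_force: 0.0
clock: 7.8
position: [0.4485, -0.2049, 0.0355]
tool_rot: [3.138, -0.006, 0.235]
force: [1.7, 0.5, -1.6]
grip_width: 0.0512
finger_force: 0.0
```

```bash
python3 -m crank '{"travel":[[0,0,-1],[0,0,-2],[0,0,-2.5],[0,0,-3],[0,0,-3]],"turn":[[0,0,0],[0,0,0],[0,0,0],[0,0,0],[0,0,0]],"gripper":[0.4,0.4,0.4,0.4,0.4]}'
python3 -m crank '{"travel":[[0,0,0],[0,0,-0.1],[0,0,-0.2],[0,0,-0.3],[0,0,-0.3]],"turn":[[0,0,0],[0,0,0],[0,0,0],[0,0,0],[0,0,0]],"gripper":[0.4,0.4,0.4,0.4,0.4]}'
```

```text
clock: 8.3
position: [0.4456, -0.2041, 0.0023]
tool_rot: [-3.141, -0.0, 0.241]
force: [0.3, 0.4, -0.0]
grip_width: 0.0511
finger_force: 0.0
clock: 8.8
position: [0.4455, -0.204, -0.0008]
tool_rot: [-3.142, 0.0, 0.241]
force: [-0.6, -0.4, -0.3]
grip_width: 0.0512
finger_force: 0.0
```

```bash
python3 -m crank '{"travel":[[0.5,0.12,0],[1,0.25,0],[1.5,0.38,0],[2,0.5,0],[2.5,0.62,0]],"turn":[[0,0,0],[0,0,0],[0,0,0],[0,0,0],[0,0,0]],"gripper":[0.4,0.4,0.4,0.4,0.4]}'
python3 -m crank '{"travel":[[0.15,0.04,0],[0.3,0.08,0],[0.45,0.11,0],[0.6,0.15,0],[0.6,0.15,0]],"turn":[[0,0,0],[0,0,0],[0,0,0],[0,0,0],[0,0,0]],"gripper":[0.4,0.4,0.4,0.4,0.4]}'
```

```text
clock: 9.3
position: [0.471, -0.1976, -0.0007]
tool_rot: [-3.142, 0.0, 0.241]
force: [-1.6, -0.8, 0.1]
grip_width: 0.0513
finger_force: 0.4
clock: 9.8
position: [0.4767, -0.1962, -0.0007]
tool_rot: [3.142, -0.0, 0.241]
force: [0.1, -0.2, -0.2]
grip_width: 0.0513
finger_force: 0.0
```

```bash
python3 -m crank '{"travel":[[0.1,0.02,0],[0.2,0.05,0],[0.3,0.07,0],[0.4,0.1,0],[0.4,0.1,0]],"turn":[[0,0,0],[0,0,0],[0,0,0],[0,0,0],[0,0,0]],"gripper":[0.4,0.4,0.4,0.4,0.4]}'
```

```text
clock: 10.3
position: [0.4806, -0.1952, -0.0007]
tool_rot: [-3.142, -0.0, 0.241]
force: [-0.9, -0.5, -0.2]
grip_width: 0.051
finger_force: 0.1
```

```bash
python3 -m crank '{"travel":[[0.1,0.02,0],[0.2,0.05,0],[0.3,0.07,0],[0.3,0.07,0],[0.3,0.07,0]],"turn":[[0,0,0],[0,0,0],[0,0,0],[0,0,0],[0,0,0]],"gripper":[0.4,0.4,0.4,0.4,0.4]}'
```

```text
clock: 10.8
position: [0.4822, -0.1949, -0.0009]
tool_rot: [-3.141, 0.002, 0.24]
force: [-8.1, -1.8, 4.6]
grip_width: 0.0509
finger_force: 4.0
```

```bash
python3 -m crank '{"travel":[[0.1,0.02,0],[0.2,0.05,0],[0.3,0.07,0],[0.4,0.1,0],[0.4,0.1,0]],"turn":[[0,0,0],[0,0,0],[0,0,0],[0,0,0],[0,0,0]],"gripper":[0.4,0.4,0.4,0.4,0.4]}'
```

```text
clock: 11.3
position: [0.4823, -0.1948, -0.0014]
tool_rot: [-3.139, 0.009, 0.238]
force: [-26.2, -7.6, 13.7]
grip_width: 0.0514
finger_force: 13.9
```

Both pushes have ended hard against the fences. Next I back off, rise toward the left carton, and look at the boards.

```bash
python3 -m crank '{"travel":[[-1,-0.25,0],[-1.5,-0.3,3],[-1.5,-0.3,8],[-1.5,-0.3,13],[-1.5,-0.3,18]],"turn":[[0,0,0],[0,0,0],[0,0,0],[0,0,6],[0,0,13]],"gripper":[0.4,0.4,0.4,0.4,0]}'
python3 -m crank '{"travel":[[1,4,2],[1.5,9,2],[2,14,2],[2.5,19,2],[3,24,2]],"turn":[[0,0,8],[0,0,16],[0,0,24],[0,0,32],[0,0,40]],"gripper":[0,0,0,0,0]}'
python3 - <<'E'
from workcell import bot
import cv2,numpy as np
o=[]
for n,(x0,y0,w,h) in {"top":(335,155,80,80),"side":(300,200,100,80)}.items():
    c=bot.grab_frame(n)["pixels"]; cv2.imwrite(f"pics/{n}3full.png",c[:,:,::-1]); c=c[y0:y0+h,x0:x0+w]
    o.append(cv2.resize(c[:,:,::-1],None,fx=4.4,fy=6 if 0 else 4.4,interpolation=2))
cv2.imwrite("pics/boards3.png",np.hstack(o))
s=bot.observe(); print(s["position"],s["tool_rot"],s["clock"])
E
```

```text
clock: 11.8
position: [0.4724, -0.1964, 0.1815]
tool_rot: [3.141, -0.0, 0.472]
force: [1.2, -0.1, 0.7]
grip_width: 0.0646
finger_force: 0.0
clock: 12.3
position: [0.5025, 0.0445, 0.1997]
tool_rot: [3.141, -0.001, 1.172]
force: [1.4, -0.1, -0.7]
grip_width: 0.0853
finger_force: 0.0
[0.50274399 0.04937802 0.19964095] [ 3.1414615  -0.00346428  1.17919309] 12.4
```

View pics/boards3.png

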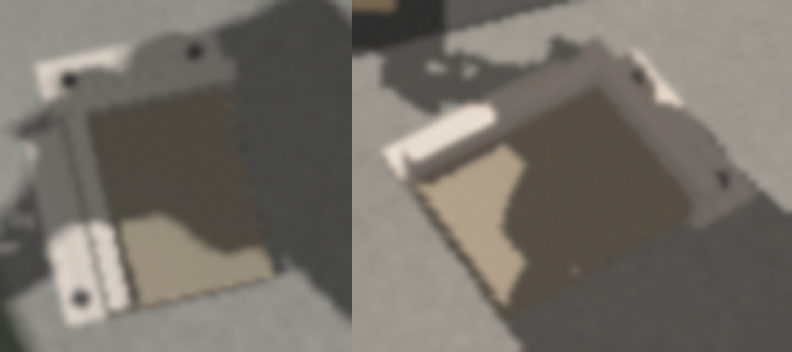

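Both views show a single aligned edge all round and the stack flush to both fences: near corner at the fence end, top-crop (130,308), side-crop (410,180). Now the left carton.

```bash
python3 -m crank '{"travel":[[0.3,4.8,0],[0.6,9.6,0],[0.9,14.4,0],[1.2,19.2,0],[1.3,23.6,0]],"turn":[[0,0,0],[0,0,0],[0,0,0],[0,0,0],[0,0,-0.8]],"gripper":[0,0,0,0,0]}' 40
python3 -m crank '{"travel":[[0,0,0],[0,0,-3],[0,0,-6],[0,0,-8],[0,0,-9]],"turn":[[0,0,0],[0,0,0],[0,0,0],[0,0,0],[0,0,0]],"gripper":[0,0,0,0,0]}'
```

```text
clock: 12.9
position: [0.5153, 0.2809, 0.1994]
tool_rot: [3.141, -0.001, 1.152]
force: [1.0, 0.4, 0.2]
grip_width: 0.0855
finger_force: 0.0
clock: 13.4
position: [0.5148, 0.2779, 0.1076]
tool_rot: [-3.14, 0.001, 1.152]
force: [0.1, 0.2, 0.3]
grip_width: 0.0853
finger_force: 0.0
```

```bash
python3 -m crank '{"travel":[[0.1,0.75,0],[0.1,0.75,-2],[0.1,0.75,-4],[0.1,0.75,-6],[0.1,0.75,-7.8]],"turn":[[0,0,0.8],[0,0,0.8],[0,0,0.8],[0,0,0.8],[0,0,0.8]],"gripper":[0,0,0,0,0]}'
python3 -m crank '{"travel":[[0,0,0],[0,0,0],[0,0,0],[0,0,0],[0,0,0]],"turn":[[0,0,0],[0,0,0],[0,0,0],[0,0,0],[0,0,0]],"gripper":[0.3,0.5,0.6,0.6,0.6]}' 35
```

```text
clock: 13.9
position: [0.5172, 0.2869, 0.0318]
tool_rot: [3.141, -0.002, 1.166]
force: [0.5, 0.7, 0.0]
grip_width: 0.0851
finger_force: 0.0
clock: 14.4
position: [0.5171, 0.2865, 0.0326]
tool_rot: [3.14, -0.002, 1.166]
force: [-1.5, -0.2, 7.9]
grip_width: 0.0576
finger_force: 39.4
```

```bash
python3 -m crank '{"travel":[[0,0,1],[0,0,2.5],[0,0,4],[0,0,6],[0,0,7]],"turn":[[0,0,0],[0,0,0],[0,0,0],[0,0,0],[0,0,0]],"gripper":[0.6,0.6,0.6,0.6,0.6]}'
python3 -m crank '{"travel":[[0,0,0],[0,0,0],[0,0,0],[0,0,0],[0,0,0]],"turn":[[0,0,0],[0,0,0],[0,0,0],[0,0,0],[0,0,0]],"gripper":[0.6,0.6,0.6,0.6,0.6]}'
```

```text
clock: 14.9
position: [0.5172, 0.2863, 0.104]
tool_rot: [3.14, -0.002, 1.166]
force: [0.2, -1.0, -2.2]
grip_width: 0.0578
finger_force: 38.5
clock: 15.4
position: [0.5162, 0.2859, 0.1008]
tool_rot: [-3.141, 0.001, 1.166]
force: [0.0, -0.0, -1.7]
grip_width: 0.058
finger_force: 38.5
```

```bash
python3 -m crank '{"travel":[[0,0,0],[0,0,-2],[0,0,-4],[0,0,-6],[0,0,-6.6]],"turn":[[0,0,0],[0,0,0],[0,0,0],[0,0,0],[0,0,0]],"gripper":[0.6,0.6,0.6,0.6,0.6]}'
python3 -m crank '{"travel":[[0,0,-0.15],[0,0,-0.3],[0,0,-0.4],[0,0,-0.4],[0,0,-0.4]],"turn":[[0,0,0],[0,0,0],[0,0,0],[0,0,0],[0,0,0]],"gripper":[0.6,0.6,0.6,0.6,0.6]}'
```

```text
clock: 15.9
position: [0.5155, 0.2854, 0.0335]
tool_rot: [-3.14, 0.002, 1.166]
force: [-0.5, 0.6, -3.2]
grip_width: 0.0573
finger_force: 38.4
clock: 16.4
position: [0.5168, 0.2862, 0.0326]
tool_rot: [3.141, -0.001, 1.166]
force: [-4.0, -2.0, 6.8]
grip_width: 0.0577
finger_force: 39.4
```

The left carton reads about 1.7 to 2.2 N (0.2 kg), so it is the light one, and it is now back down. Release, rise, and go to the right carton.

```bash
python3 -m crank '{"travel":[[0,0,0],[0,0,0],[0,0,0],[0,0,0],[0,0,0]],"turn":[[0,0,0],[0,0,0],[0,0,0],[0,0,0],[0,0,0]],"gripper":[0.5,0.3,0.1,0,0]}'
python3 -m crank '{"travel":[[0,0,1],[0,0,4],[0,0,8],[0,0,12],[0,0,16]],"turn":[[0,0,0],[0,0,0],[0,0,0],[0,0,0],[0,0,0]],"gripper":[0,0,0,0,0]}'
python3 -m crank '{"travel":[[-0.4,-5,0],[-0.8,-10,0],[-1.2,-15,0],[-1.8,-20,0],[-2.2,-24.5,0]],"turn":[[0,0,0],[0,0,1],[0,0,2],[0,0,2.4],[0,0,2.4]],"gripper":[0,0,0,0,0]}'
python3 - <<'E'
from workcell import bot
import cv2
c=bot.grab_frame("side")["pixels"]; cv2.imwrite("pics/side4.png",cv2.resize(c[70:210,230:380,::-1],None,fx=4,fy=4,interpolation=2))
s=bot.observe(); print(s["position"],s["tool_rot"],s["clock"])
E
```

```text
clock: 16.9
position: [0.5165, 0.286, 0.0314]
tool_rot: [3.141, -0.0, 1.166]
force: [-0.1, -0.1, -0.3]
grip_width: 0.0854
finger_force: 0.0
clock: 17.4
position: [0.5162, 0.2858, 0.1937]
tool_rot: [3.142, -0.0, 1.166]
force: [0.1, -0.6, 0.0]
grip_width: 0.0855
finger_force: 0.0
clock: 17.9
position: [0.4938, 0.0387, 0.1921]
tool_rot: [3.141, -0.0, 1.208]
force: [1.9, 0.2, -0.2]
grip_width: 0.0857
finger_force: 0.0
[0.49309138 0.03102076 0.19184295] [3.1407726  0.00370577 1.20059504] 17.95
```

View pics/side4.png

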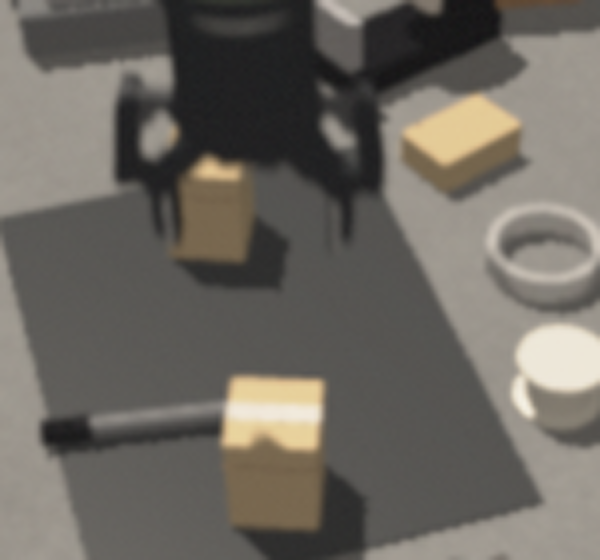

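The left carton stands upright on the mat at crop (215,215); the right carton is at crop (275,450), with the marker behind it to the left. Align over the right carton.

```bash
python3 -m crank '{"travel":[[-0.1,-1.1,0],[-0.1,-2.2,0],[-0.1,-2.2,-3],[-0.1,-2.2,-6],[-0.1,-2.2,-7]],"turn":[[0,0,0],[0,0,0],[0,0,0],[0,0,0],[0,0,0]],"gripper":[0,0,0,0,0]}'
python3 -m crank '{"travel":[[0,0,0],[0,0,0],[0,0,0],[0,0,0],[0,0,0]],"turn":[[0,0,0],[0,0,0],[0,0,0],[0,0,0],[0,0,0]],"gripper":[0,0,0,0,0]}'
```

```text
clock: 18.45
position: [0.4925, 0.0197, 0.1194]
tool_rot: [-3.139, 0.001, 1.209]
force: [-0.4, -0.1, 1.5]
grip_width: 0.0848
finger_force: 0.0
clock: 18.95
position: [0.4937, 0.0189, 0.1219]
tool_rot: [3.141, -0.0, 1.208]
force: [0.1, 0.4, -0.2]
grip_width: 0.0854
finger_force: 0.0
```

```bash
python3 -m crank '{"travel":[[0,0,-2],[0,0,-4],[0,0,-6],[0,0,-8],[0,0,-9]],"turn":[[0,0,0],[0,0,0],[0,0,0],[0,0,0],[0,0,0]],"gripper":[0,0,0,0,0]}'
python3 -m crank '{"travel":[[0,0,0],[0,0,0],[0,0,0],[0,0,0],[0,0,0]],"turn":[[0,0,0],[0,0,0],[0,0,0],[0,0,0],[0,0,0]],"gripper":[0.2,0.4,0.6,0.6,0.6]}' 40
python3 -m crank '{"travel":[[0,0,0],[0,0,1.5],[0,0,3.5],[0,0,6],[0,0,8]],"turn":[[0,0,0],[0,0,0],[0,0,0],[0,0,0],[0,0,0]],"gripper":[0.6,0.6,0.6,0.6,0.6]}'
python3 -m crank '{"travel":[[0,0,2],[0,0,4],[0,0,4],[0,0,4],[0,0,4]],"turn":[[0,0,0],[0,0,0],[0,0,0],[0,0,0],[0,0,0]],"gripper":[0.6,0.6,0.6,0.6,0.6]}'
```

```text
clock: 19.45
position: [0.493, 0.0189, 0.0302]
tool_rot: [-3.141, 0.001, 1.208]
force: [0.2, 0.3, 0.1]
grip_width: 0.0856
finger_force: 0.0
clock: 19.95
position: [0.4937, 0.0189, 0.032]
tool_rot: [3.141, -0.0, 1.208]
force: [-3.4, 0.5, 9.0]
grip_width: 0.058
finger_force: 45.5
clock: 20.45
position: [0.4934, 0.0188, 0.1126]
tool_rot: [3.141, -0.0, 1.208]
force: [0.6, -0.3, -7.2]
grip_width: 0.0578
finger_force: 46.7
clock: 20.95
position: [0.4929, 0.0188, 0.1503]
tool_rot: [-3.14, 0.001, 1.208]
force: [-0.8, 0.6, -6.8]
grip_width: 0.0578
finger_force: 46.8
```

The right carton reads about 6.9 N (0.7 kg), so it is the heavier. Carry it over the boards at an underside height of about 0.12.

```bash
python3 -m crank '{"travel":[[0.5,-2,0],[1.5,-5.5,0],[2.5,-9,0],[3.5,-12.5,0],[4.3,-15.5,0]],"turn":[[0,0,0],[0,0,0],[0,0,0],[0,0,0],[0,0,0]],"gripper":[0.6,0.6,0.6,0.6,0.6]}' 35
python3 -m crank '{"travel":[[0.5,-2,0],[0.9,-3.4,0],[1.2,-4.2,0],[1.2,-4.2,0],[1.2,-4.2,0]],"turn":[[0,0,0],[0,0,0],[0,0,0],[0,0,0],[0,0,0]],"gripper":[0.6,0.6,0.6,0.6,0.6]}'
python3 -m crank '{"travel":[[0,0,0],[0,0,0],[0,0,0],[0,0,0],[0,0,0]],"turn":[[0,0,0],[0,0,0],[0,0,0],[0,0,0],[0,0,0]],"gripper":[0.6,0.6,0.6,0.6,0.6]}'
python3 - <<'E'
from workcell import bot
import cv2
c=bot.grab_frame("side")["pixels"]; cv2.imwrite("pics/side5.png",cv2.resize(c[80:290,220:420,::-1],None,fx=2.8,fy=2.8,interpolation=2))
E
```

```text
clock: 21.45
position: [0.5362, -0.138, 0.15]
tool_rot: [-3.14, 0.001, 1.207]
force: [0.8, 0.5, -6.9]
grip_width: 0.0579
finger_force: 46.8
clock: 21.95
position: [0.5483, -0.1769, 0.151]
tool_rot: [-3.141, -0.0, 1.209]
force: [-0.3, 0.6, -5.7]
grip_width: 0.0574
finger_force: 46.8
clock: 22.45
position: [0.5484, -0.178, 0.1513]
tool_rot: [3.142, 0.0, 1.208]
force: [-0.2, 0.5, -6.0]
grip_width: 0.0575
finger_force: 46.8
```

View pics/side5.png

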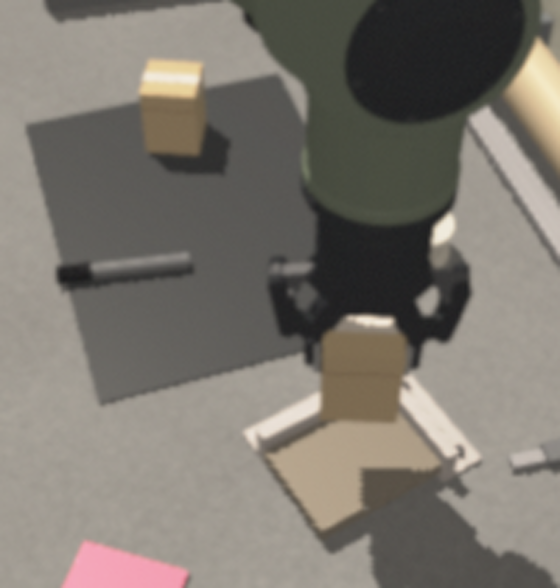

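The right carton is held upright over the squared stack at crop (360,370). The left carton stands on the mat at (172,110), and the marker at (125,267) looks unmoved. Handing in.

```bash
python3 -c "
from workcell import bot
print(bot.job_done())"
```

```text
the job is handed in; nothing more can be done
None
```

I handed the job in at about 22.5 s, with no verdict returned: the boards looked flush with both fences after the pushes, the lighter left carton (about 0.2 kg) is standing on the mat, and the heavier right one (0.6–0.7 kg) is held upright with its underside about 10 cm above the middle of the stack.

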